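# Reassemble the marble tape stand by feeling the post's pin into its hole

## Robot

A 6-joint arm with a two-finger parallel gripper is mounted at the origin on the work surface. World frame = base frame: x ahead of the robot, y to its left, z up, the work surface at z = 0. Lengths are in m, angles in rad, forces in N, time in s.
With the tool pointing down it reaches from about 0.35 to 0.975 m from the base axis. Payload 4.9 kg.
Tool frame: the origin (TCP) lies midway between the tips of the shut fingers; the grasp point (between the pads) lies env.hold_point_z behind it (env.hold_point_z is the distance from the TCP to the grasp point, in m); z points along the fingers, y is the direction in which the jaws open and shut (so a half turn about z gives the same grasp; the last joint's range is limited). The gripper opens to 85 mm and grips with 20 to 120 N. Pads are 22 mm wide; open, the fingers measure 114 mm over their backs; the gripper's body (76 mm by 85 mm) begins 54 mm behind the grasp point. The pads swing forward as they close: fully open they stand 13 mm farther back than shut.
Start: joints at [1.174, 0.053, 1.613, -0, 1.476, -0.119], TCP at [0.171, 0.601, 0.231] pointing down, gripper open.
Joint ranges: [-3.01, 3.01], [-1.01, 2.22], [0.06, 2.58], [-1.02, 4.17], [0.09, 2.62], [-3.14, 3.14]. Speed limits (rad/s): [2.57, 2.57, 3.14, 3.14, 3.14, 3.14].

## Interface

Orientations are given as a 3x3 rotation matrix whose columns are the frame's x, y, z axes.
In Python, from workcell import env, viewer gives the robot as it stands.
- The arm moves only by the shell command python3 -m pendant 'ROWS' [OPENING] [FORCE]. ROWS is JSON, a list of rows, each a list of 6 numbers: the shift along the tool's x, y, z in cm, then the turn, a rotation vector about the tool's x, y, z in rad. In form: [[x, y, z, wx, wy, wz], ...]. A call has exactly 5 rows; each row shifts and turns the pose as measured when the row begins, along the tool's axes as they then stand; what a row does not reach is not made up. A row lasts 1/8 s, in which the tool goes at most 62.5 mm and 10.7 degrees, less where a joint would pass 70% of its speed; a pose out of reach is approached as far as the arm can. A call is refused whole if a number of a shift passes 6.25 or a number of a turn 0.188, either way. A call with a gripper value outside its range is refused whole. OPENING is the closure, from 0 (fully open) to 1 (shut), set as the call begins (- or left out, the last holds). The fingers move at their own pace and stop on an object; FORCE is the grip in N (left out, the last holds). Time passes only in rows, so rows that do not move let the fingers close, or fill a call up. It gives the time, the measured TCP pose, the force and the opening at its end, in the units of the state.
- env.sense(): the state, without advancing time (a new reading comes with each control period).
- viewer.read_camera(name): name is "scene" or "top" or "wrist"; returns (picture, depth): 384x512x3 uint8, red, green, blue; 384x512 float32, m along the optical axis (not along the pixel's ray), 0 where there is no reading.
- viewer.get_calibration(name): a dict with "intrinsics" (3x3 intrinsics, pixels), "distortion" ([k1, k2, p1, p2, k3] as OpenCV has them; the pictures are not rectified), "origin" and "orientation" of the camera in the world. Camera axes: x right, y down, z forward; pixel columns grow to the right and rows downward; lengths in m; the calibration is good to about 2 mm. A picture is of the moment at which its call begins: read the wrist's pose just before it. get_calibration takes no time and is no camera call; for the wrist camera it gives the pose at the moment of the call.
- env.sign_off(): hands the job in, once; it reports no verdict.
The state is a dict: "time_s": time; "qpos": joint angles; "dq": joint speeds; "joint_torque": joint torques, N m; "tcp_pos": TCP position; "tcp_rot": TCP orientation; "ft_force": force on the tool from outside, world axes, zero at the start; "torque": the same for the moment, N m; "width": finger opening in m.
Only numpy, scipy, OpenCV 4.12 (cv2) and the standard library are available. Lean on these libraries where they do the work, as an engineer would, in place of code of your own. Each camera call takes 0.05 s, during which the arm holds its last target. There are 200 camera calls.

## Task

Put the tape stand back together: take the steel post with the brass knob out of the cup it is parked in and seat its pin in the plain hole somewhere along the middle of the marble slab, fully home, so that the post stands upright with its flange flush on the stone. You find the hole by feel, sliding the pin lightly over the marble until it drops in; never press or knock it hard against the marble, which scratches. Then slip the white tape roll over the post so that it lies flat on the flange, and leave the other things standing and lying where they are.

Things in the scene. Friction and masses are not known exactly. Their poses are not given: they have to be found in the camera images.
- tray: Low light-wood tray, 168 (its x) by 330 (its y) mm, fixed to the counter; rim 18 mm high, 8 mm thick; floor 6 mm thick. Origin: centre of its underside, z up. A heavy marble slab lies in it; where along the tray it lies is not measured. Two glue bottles stand on the slab around y = -55 mm.
- stone_mid (a point): Point on the slab's top, 26 mm straight above the tray's origin; axes as the tray's. The slab is 150 (x) by 230 (y) by 20 mm, fills the tray's width and lies with its centre anywhere from -35 to +35 mm along y; no push below 80 N shifts it. Its flat top stands 8 mm above the rim. Stone is always under the middle line from y = -80 to +80 mm; past its ends is only the tray's floor.
- hole_zone (a point): Middle of where the hole can be, on the slab's top, 60 mm toward +y from stone_mid; axes as the tray's. The slab's only hole is plain, unmarked, round, blind, 11.4 mm wide, 15 mm deep, on the long middle line (x = 0), anywhere from -35 to +35 mm along y from this point (60 mm from the slab's centre). There is always stone between stone_mid and the hole and 55 mm beyond it.
- post: The stand's post, one piece, about 160 g, round about its z, which points up. Origin: centre of the flange's underside. Below it a pin 10 mm thick, 12 mm long, tapered over its last 3.5 mm to 6 mm; flange 50 mm wide (z 0 to 5); stem 10 mm thick (z 5 to 39); brass knob to grip, 20 mm thick (z 39 to 63, the top). It starts upright on the cup, flange on the rim, pin hanging inside.
- pin_tip (a point): Centre of the end of the post's pin, 12 mm below the flange's underside.
- white_roll: White roll of tape, rigid ring 56 mm outside, 27 mm inside, 25 mm high, about 35 g, lying flat on the counter. Origin: centre of its underside, z up. It slips over the 20 mm knob.
- cup: Small white ceramic cup, 48 mm across the rim, 62 mm high, 0.2 kg, in which the post is parked. Origin: centre of its underside. It must stay standing and within 40 mm of its place.
- pink_roll: Pink roll of tape, the same size as the white one, lying on the counter; not to be used. Origin: centre of its underside.
- glue_grey: Little white glue bottle with a grey pointed cap, 25 mm across, 58 mm high, standing on the marble. Origin: centre of its underside.
- glue_white: Little white glue bottle with a white pointed cap, 25 mm across, 58 mm high, standing on the marble. Origin: centre of its underside.
- tile_clear: Clear lash tile, a block 45 by 105 by 12 mm with dark strips on top. Origin: centre of its underside.
- tile_dark: Dark lash tile, a block 45 by 105 by 12 mm with strips on top. Origin: centre of its underside.
- tweezers: Steel tweezers, 135 mm long, 9 mm high, lying on the counter. Origin: about the middle of their underside.
Mind the look-alikes: they are no part of the job. Of the things shaped like the white_roll, the white one is meant.

How it is judged:
By the outcome, as a careful person would: the job done as asked, in the order asked, and still so for the second after the job is handed in, with the robot touching nothing.
It also fails if it takes over 72 s, if anything falls off the work surface, if the arm or the gripper's body presses on something with over 40 N, if the wrist force passes 120 N, or if a joint passes its speed limit or range.

## Working session

There is one attempt and no reset: what is moved stays moved. The work goes in short steps, Python scripts to look and compute and a shell command to move; the robot and the scene stay as the last step left them, time stands still between calls to the robot, and variables do not carry over. Pictures are saved under pics/ and viewed, about 8 in all and at most 12, crops included, and the job is handed in when it is done.

```bash
mkdir -p pics; ls; python3 - <<'E'
from workcell import env, viewer
import cv2,numpy as np
s=env.sense();print(s['time_s'],s['tcp_pos'],s['tcp_rot'],s['width'],env.hold_point_z)
for n in ["scene","top"]:
    p,d=viewer.read_camera(n);c=viewer.get_calibration(n)
    np.savez(f"pics/{n}0.npz",p=p,d=d,**{k:np.array(v) for k,v in c.items()})
    cv2.imwrite(f"pics/{n}0.png",p[:,:,::-1]);print(n,c)
E
```

```text
pics
0.0 [0.17114017 0.60047512 0.23007333] [[-9.61679689e-01  2.74174337e-01 -7.79539582e-04]
 [ 2.74175333e-01  9.61677986e-01 -1.82723724e-03]
 [ 2.48684497e-04 -1.97094746e-03 -9.99998027e-01]] 0.0854098946904213 0.0187
scene {'intrinsics': array([[350.80657276,   0.        , 254.16316371],
       [  0.        , 350.80657276, 189.82538691],
       [  0.        ,   0.        ,   1.        ]]), 'distortion': array([0.02674054, 0.        , 0.        , 0.        , 0.        ]), 'origin': array([1.24075302, 0.12436267, 0.6246546 ]), 'orientation': array([[-0.27417994,  0.61171042, -0.74204833],
       [ 0.96145628,  0.1909453 , -0.19784264],
       [ 0.02066824, -0.76769151, -0.6404862 ]])}
top {'intrinsics': array([[470.57304809,   0.        , 252.86836112],
       [  0.        , 470.57304809, 191.58506272],
       [  0.        ,   0.        ,   1.        ]]), 'distortion': array([-0.10679467,  0.        ,  0.        ,  0.        ,  0.        ]), 'origin': array([ 0.31939037, -0.0735451 ,  1.28904486]), 'orientation': array([[ 0.07118835, -0.9748663 ,  0.21111113],
       [-0.99744812, -0.06842298,  0.02038465],
       [-0.00542746, -0.21202355, -0.97724949]])}
```

View pics/scene0.png

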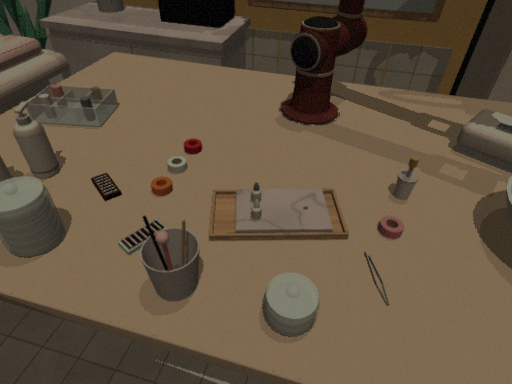

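View pics/top0.png

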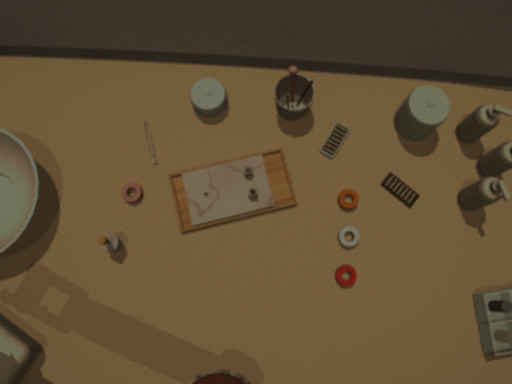

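The scene view shows the tray with its slab at about (277,212) and the post in the cup at (405,185). In the top view:
- **Post and cup:** the cup is at (110,243), with the knob at (103,240).
- **Tray and slab:** the tray is centred near (233,190) and a dark dot on the slab sits at (206,193).
- **Glue bottles:** these stand at (249,172) and (253,195), so tray +y points left.
- **Roll candidates:** orange (348,199), white (348,237), red (346,275) and pink (132,193). (348,237) is the white one, and I'll confirm it in a crop.

```bash
cat > h.py <<'E'
import numpy as np,cv2
def cal(n):
    z=np.load(f"pics/{n}.npz");return z
def ray(z,uv):
    q=cv2.undistortPoints(np.array([[uv]],float),z['intrinsics'],z['distortion'])[0,0]
    return z['origin'],z['orientation']@np.array([q[0],q[1],1.])
def onplane(z,uv,h):
    o,r=ray(z,uv);return o+r*(h-o[2])/r[2]
def two(za,ua,zb,ub):
    o1,r1=ray(za,ua);o2,r2=ray(zb,ub)
    t=np.linalg.lstsq(np.c_[r1,-r2],o2-o1,rcond=None)[0]
    a,b=o1+r1*t[0],o2+r2*t[1];return (a+b)/2,np.linalg.norm(a-b)
def centroid(mask,box):
    m=np.zeros_like(mask);x0,y0,x1,y1=box;m[y0:y1,x0:x1]=mask[y0:y1,x0:x1]
    n,l,st,c=cv2.connectedComponentsWithStats(m.astype(np.uint8));i=1+np.argmax(st[1:,4]);return c[i],st[i],l==i
E
python3 - <<'E'
from h import *
t=cal('top0');s=cal('scene0')
hsv=cv2.cvtColor(t['p'],cv2.COLOR_RGB2HSV);hs=cv2.cvtColor(s['p'],cv2.COLOR_RGB2HSV)
# knob: saturated yellow
kt,st,_=centroid((hsv[...,1]>150)&(hsv[...,0]<28)&(hsv[...,0]>10),(95,230,118,252));print('knob top',kt,st)
ks,st,_=centroid((hs[...,1]>150)&(hs[...,0]<28)&(hs[...,0]>8),(398,150,425,178));print('knob scene',ks,st)
print('knob',two(t,kt,s,ks), 'plane .113',onplane(t,kt,.113))
# white roll
m=(hsv[...,1]<70)&(hsv[...,2]>90)
c,st,l=centroid(m,(330,220,368,255));(cc,r)=cv2.minEnclosingCircle(np.argwhere(l)[:,::-1].astype(np.float32));print('roll',c,st,cc,r,onplane(t,cc,.02))
# tray: outer
W=cv2.medianBlur(t['p'],3);slab=(hsv[...,1]<75)&(hsv[...,2]>70)
c,st,l=centroid(slab,(165,145,300,235));rc=cv2.minAreaRect(np.argwhere(l)[:,::-1].astype(np.float32));print('slab',rc)
P=np.array([onplane(t,b,.026)for b in cv2.boxPoints(rc)]);print(P.round(4),P.mean(0))
print('dot',onplane(t,(206,193.5),.026)); 
print('tray guess corners',[onplane(t,u,.018).round(4) for u in [(170,179),(284,151),(296,207),(182,230)]])
a=cv2.resize(t['p'][145:240,165:300],None,fx=5.5,fy=5.5,interpolation=2)[:300*2]
b=cv2.resize(t['p'][185:290,325:370],(225,523),interpolation=2)
b=cv2.copyMakeBorder(b,0,0,0,0,0); o=np.zeros((600,980,3),np.uint8);o[:a.shape[0],:a.shape[1]]=a;o[:523,750:975]=b
cv2.imwrite('pics/crop1.png',cv2.resize(o,(800,490))[:,:,::-1])
E
```

```text
knob top [102.05660377 239.88679245] [ 98 236  10   8  53]
knob scene [413.40298507 161.44776119] [409 157  10  10  67]
knob (array([0.42139798, 0.32253824, 0.11493031]), np.float64(0.0009882990114424756)) plane .113 [0.42159335 0.32371165 0.113     ]
roll [348.64454976 236.09004739] [339 227  20  20 211] (348.4591979980469, 236.37754821777344) 10.044196128845215 [ 0.48757482 -0.31484915  0.02      ]
slab ((233.0, 206.5), (40.0, 21.0), 0.0)
[[ 0.5141  0.0559  0.026 ]
 [ 0.5722  0.0611  0.026 ]
 [ 0.5799 -0.0484  0.026 ]
 [ 0.5218 -0.0526  0.026 ]] [0.54701834 0.00398576 0.026     ]
dot [0.5778491 0.0809239 0.026    ]
tray guess corners [array([0.6136, 0.1864, 0.018 ]), array([ 0.7169, -0.1263,  0.018 ]), array([ 0.5591, -0.1683,  0.018 ]), array([0.4735, 0.1381, 0.018 ])]
```

View pics/crop1.png

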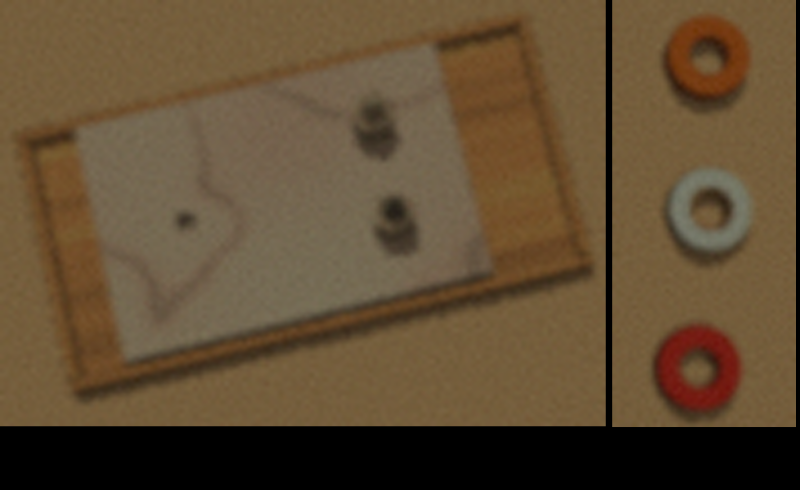

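The crop confirms the white roll as the middle ring at crop (708,212), between the orange one above and the red one below. The dot at crop (185,220) is about 60 mm from the slab's centre on its middle line, where the hole should be. The corners give the tray pose.

```bash
cat >> h.py <<'E'
def plan(p,yaw_to=None):
    "shift in tool cm from the sensed pose to world point p (TCP)"
    from workcell import env
    s=env.sense();R=s['tcp_rot'];print('t',round(s['time_s'],2),'tcp',s['tcp_pos'].round(4),'F',s['ft_force'].round(1),'w',round(s['width'],4),'tilt',R[:,2].round(4),'y',R[:,1].round(3))
    print('tool shift cm',(R.T@(np.array(p)-s['tcp_pos'])*100).round(2))
E
python3 - <<'E'
from h import *
t=cal('top0')
f=lambda p:(165+p[0]/4.49,145+p[1]/4.49)
T=np.array([onplane(t,f(p),.018) for p in [(18,135),(522,22),(592,268),(82,392)]])
S=np.array([onplane(t,f(p),.026) for p in [(75,133),(437,45),(492,272),(125,360)]])
d=onplane(t,f((185,220)),.026)
c=T.mean(0);y=T[0]-T[1]+T[3]-T[2];y/=np.linalg.norm(y);x=np.cross(y,[0,0,1])
print('tray c',c,'y',y,'yaw',np.arctan2(-y[0],y[1]),'sizes',np.linalg.norm(T[0]-T[1]),np.linalg.norm(T[0]-T[3]))
sc=S.mean(0);print('slab c',sc,'in tray',(sc-c)@x,(sc-c)@y,np.linalg.norm(S[0]-S[1]),np.linalg.norm(S[0]-S[3]))
print('hole dot',d,'from slab c',(d-sc)@x,(d-sc)@y,'pred',sc+.06*y)
for n,p in [('g',(373,110)),('g2',(396,208))]:
  q=onplane(t,f(p),.075);print(n,(q-c)@x,(q-c)@y)
plan([.4214,.323,.160])
E
```

```text
tray c [0.59436697 0.00895085 0.018     ] y [-3.00380083e-01  9.53819588e-01 -3.45496509e-16] yaw 0.3050911143701332 sizes 0.32299479386284446 0.16702382548741693
slab c [0.59253507 0.02170633 0.026     ] in tray 0.002084197269176365 0.012716693165533536 0.2310396197161946 0.14573305673402026
hole dot [0.57649545 0.08023793 0.026     ] from slab c 0.002282822919678371 0.06064656647387002 pred [0.57451227 0.07893551 0.026     ]
g 0.03233611626788968 -0.05224392457972141
g2 -0.028816213486892544 -0.05171738968467857
t 0.1 tcp [0.1712 0.6005 0.2302] F [-0.   0.1  0.2] w 0.0856 tilt [-7.0e-04 -1.8e-03 -1.0e+00] y [ 0.274  0.962 -0.002]
tool shift cm [-31.68 -19.81   7.05]
```

```bash
python3 -m pendant '[[-5,-3.2,0,0,0,0],[-5,-3.2,0,0,0,0],[-5,-3.2,0,0,0,0],[-5,-3.2,0,0,0,0],[-5,-3.2,0,0,0,0]]' 0; python3 -c "
from h import *
plan([.4214,.323,.230])"
```

```text
time_s: 0.72
tcp_pos: [0.3699, 0.3738, 0.2273]
tcp_rot: [[-0.964, 0.266, -0.003], [0.266, 0.964, -0.005], [0.001, -0.005, -1.0]]
ft_force: [1.0, -0.1, 0.2]
width: 0.0854
t 0.72 tcp [0.3699 0.3738 0.2273] F [ 1.  -0.1  0.2] w 0.0854 tilt [-0.0028 -0.0046 -1.    ] y [ 0.266  0.964 -0.005]
tool shift cm [-6.32 -3.53 -0.26]
```

```bash
python3 -m pendant '[[-3.2,-1.8,1,0,0,0],[-3,-1.8,1,0,0,0],[-0.3,-0.2,1,0,0,0],[0,0,0.5,0,0,0],[0,0,0,0,0,0]]' 0; python3 - <<'E'
from h import *
from workcell import viewer
plan([.4214,.323,.0943])
c=viewer.get_calibration("wrist");p,d=viewer.read_camera("wrist")
np.savez("pics/w1.npz",p=p,d=d,**{k:np.array(v) for k,v in c.items()});cv2.imwrite("pics/w1.png",p[:,:,::-1])
z=cal('w1');hsv=cv2.cvtColor(p,cv2.COLOR_RGB2HSV)
k,st,_=centroid((hsv[...,1]>130)&(hsv[...,0]<30)&(hsv[...,0]>10)&(d<.3)&(d>0),(0,0,512,384));print(k,st,onplane(z,k,.125))
E
```

```text
time_s: 1.35
tcp_pos: [0.4242, 0.3151, 0.1896]
tcp_rot: [[-0.962, 0.271, -0.005], [0.271, 0.962, -0.005], [0.004, -0.006, -1.0]]
ft_force: [0.4, 0.8, 0.4]
width: 0.0854
t 1.35 tcp [0.4242 0.3151 0.1896] F [0.4 0.8 0.4] w 0.0854 tilt [-0.0052 -0.0052 -1.    ] y [ 0.271  0.962 -0.006]
tool shift cm [0.45 0.75 9.53]
[261.81391831 198.01966717] [249 181  27  33 661] [0.41852495 0.32259886 0.125     ]
```

View pics/w1.png

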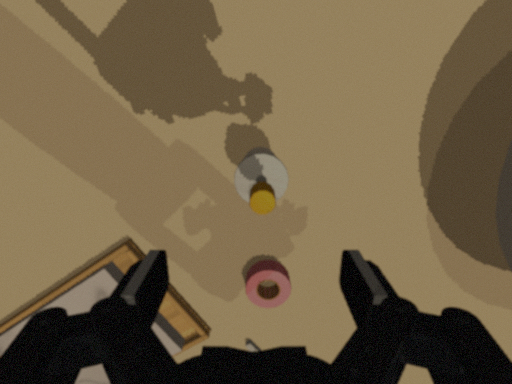

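The wrist view shows the brass knob at (262,203) on the cup at (262,178), with the pink roll at (268,287), clear of the fingers. I'll descend and grasp the knob.

```bash
cat >> h.py <<'E'
    w=np.cross(R[:,2],[0,0,-1]);print('turn to upright',(R.T@w).round(4))
E
python3 -m pendant '[[0.55,0.6,1,-0.006,-0.0035,0],[0,0,3,0,0,0],[0,0,3,0,0,0],[0,0,2.5,0,0,0],[0,0,0.6,0,0,0]]' 0; python3 -c "
from h import *
plan([.4205,.3225,.0943])"
```

```text
time_s: 2.02
tcp_pos: [0.4185, 0.328, 0.0871]
tcp_rot: [[-0.964, 0.265, 0.004], [0.265, 0.964, 0.004], [-0.003, 0.005, -1.0]]
ft_force: [0.3, 0.6, 0.0]
width: 0.0854
t 2.02 tcp [0.4185 0.328  0.0871] F [0.3 0.6 0. ] w 0.0854 tilt [ 0.0044  0.0042 -1.    ] y [0.265 0.964 0.005]
tool shift cm [-0.34 -0.47 -0.72]
turn to upright [0.0052 0.0032 0.    ]
```

```bash
python3 -m pendant '[[-0.3,-0.45,-0.6,0.005,0.003,0],[0,0,0,0,0,0],[0,0,0,0,0,0],[0,0,0,0,0,0],[0,0,0,0,0,0]]' 0; python3 -c "
from h import *
plan([.4205,.3225,.0943])"
```

```text
time_s: 2.65
tcp_pos: [0.422, 0.3244, 0.0974]
tcp_rot: [[-0.964, 0.264, 0.005], [0.264, 0.964, 0.003], [-0.004, 0.005, -1.0]]
ft_force: [1.3, 1.0, -0.2]
width: 0.0853
t 2.65 tcp [0.422  0.3244 0.0974] F [ 1.3  1.  -0.2] w 0.0853 tilt [ 0.0055  0.0033 -1.    ] y [0.264 0.964 0.005]
tool shift cm [ 0.1  -0.22  0.31]
turn to upright [ 0.0046  0.0044 -0.    ]
```

```bash
python3 -m pendant '[[0.1,-0.2,0.3,0.006,0.006,0],[0,0,0,0.003,0.003,0],[0,0,0,0,0,0],[0,0,0,0,0,0],[0,0,0,0,0,0]]' 0.45 50;python3 -m pendant '[[0,0,0,0,0,0],[0,0,0,0,0,0],[0,0,0,0,0,0],[0,0,0,0,0,0],[0,0,0,0,0,0]]' 1 50;  python3 -c "
from h import *
plan([.4205,.3225,.0943])"
```

```text
time_s: 3.28
tcp_pos: [0.4203, 0.3225, 0.0939]
tcp_rot: [[-0.964, 0.264, -0.007], [0.264, 0.964, -0.004], [0.006, -0.005, -1.0]]
ft_force: [-0.4, -0.2, 0.7]
width: 0.0468
time_s: 3.9
tcp_pos: [0.4203, 0.3224, 0.0941]
tcp_rot: [[-0.964, 0.264, -0.007], [0.264, 0.964, -0.004], [0.005, -0.005, -1.0]]
ft_force: [0.8, 0.9, 0.3]
width: 0.0185
t 3.9 tcp [0.4203 0.3224 0.0941] F [0.8 0.9 0.3] w 0.0185 tilt [-0.0067 -0.0038 -1.    ] y [ 0.264  0.964 -0.005]
tool shift cm [-0.01  0.01 -0.02]
turn to upright [-0.0054 -0.0055  0.    ]
```

```bash
python3 -m pendant '[[0,0,-1,0,0,0],[0,0,-1.5,0,0,0],[0,0,-1.5,0,0,0],[0,0,-1.5,0,0,0],[0,0,0,0,0,0]]' 1 60;  python3 -c "
from h import *
plan([.5755,.0797,.120])"
```

```text
time_s: 4.53
tcp_pos: [0.4211, 0.3229, 0.1539]
tcp_rot: [[-0.964, 0.264, -0.005], [0.264, 0.964, -0.003], [0.004, -0.004, -1.0]]
ft_force: [-0.3, -0.5, -0.5]
width: 0.018
t 4.53 tcp [0.4211 0.3229 0.1539] F [-0.3 -0.5 -0.5] w 0.018 tilt [-0.0052 -0.0028 -1.    ] y [ 0.264  0.964 -0.004]
tool shift cm [-21.33 -19.36   3.38]
turn to upright [-0.0041 -0.0043 -0.    ]
```

```bash
python3 -m pendant '[[-4.2,-3.8,0,0,0,0],[-4.2,-3.8,0,0,0,0],[-4.2,-3.8,0,0,0,0],[-4.2,-3.8,0,0,0,0],[-2,-1.8,0,0,0,0]]'; python3 -m pendant '[[-2,-1.8,0,0,0,0],[0,0,0,0,0,0],[0,0,0,0,0,0],[0,0,0,0,0,0],[0,0,0,0,0,0]]'; python3 - <<'E'
from h import *
from workcell import viewer
plan([.5755,.0797,.076])
c=viewer.get_calibration("wrist");p,d=viewer.read_camera("wrist")
np.savez("pics/w2.npz",p=p,d=d,**{k:np.array(v) for k,v in c.items()});cv2.imwrite("pics/w2.png",p[:,:,::-1])
E
```

```text
time_s: 5.15
tcp_pos: [0.5602, 0.1056, 0.1533]
tcp_rot: [[-0.966, 0.258, -0.005], [0.258, 0.966, -0.002], [0.004, -0.003, -1.0]]
ft_force: [-0.0, 0.4, -1.2]
width: 0.0183
time_s: 5.78
tcp_pos: [0.5742, 0.0818, 0.1515]
tcp_rot: [[-0.966, 0.26, -0.009], [0.26, 0.966, -0.001], [0.008, -0.003, -1.0]]
ft_force: [0.2, -0.2, -2.0]
width: 0.0183
t 5.78 tcp [0.5742 0.0818 0.1515] F [ 0.2 -0.2 -2. ] w 0.0183 tilt [-0.0088 -0.001  -1.    ] y [ 0.26   0.966 -0.003]
tool shift cm [-0.24 -0.15  7.55]
turn to upright [-0.0033 -0.0082 -0.    ]
```

View pics/w2.png

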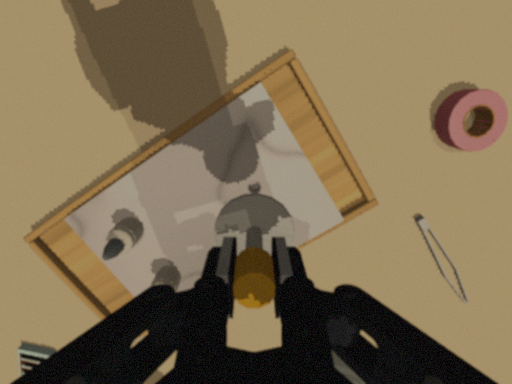

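The wrist view shows the post in the jaws: knob at (254,280), flange about (254,215), upright. The hole is a dark dot at (254,187), just past the flange's edge. I'll measure both from this view.

```bash
python3 - <<'E'
from h import *
z=cal('w2');p=z['p'];g=cv2.cvtColor(p,cv2.COLOR_RGB2GRAY)
c,st,l=centroid(g<60,(242,178,266,196));print(c,st,'hole',onplane(z,c,.026),'edge of 11.4mm?',[onplane(z,u,.026).round(4) for u in [(st[0],c[1]),(st[0]+st[2],c[1])]])
h=.1515-.032+.005
# flange outline: depth mask
d=z['d'];print('cam',z['origin'],d[215,230],d[205,254])
m=(d>0)&(abs(d-d[212,232])<.012);c2,s2,l2=centroid(m,(205,185,305,240));pts=np.argwhere(l2)[:,::-1].astype(float)
W=np.array([onplane(z,q,h) for q in pts]);print(s2,W.min(0),W.max(0))
cn=max(cv2.findContours(l2.astype(np.uint8),0,2)[0],key=len)[:,0].astype(float)
up=np.array([onplane(z,q,h)[:2] for q in cn if q[1]<212]);A=np.c_[2*up,np.ones(len(up))];s=np.linalg.lstsq(A,(up**2).sum(1),rcond=None)[0]
print('flange centre',s[:2],'r',np.sqrt(s[2]+s[0]**2+s[1]**2))
plan([.5755,.0797,.076])
o=z['origin']; print([onplane(z,u,h).round(4) for u in [(215,218),(292,218)]])
E
```

```text
[255.5 189.5] [255 189   2   2   2] hole [0.57986771 0.08179659 0.026     ] edge of 11.4mm? [array([0.5797, 0.0813, 0.026 ]), array([0.5802, 0.0831, 0.026 ])]
cam [0.49523472 0.10376048 0.29477716] 0.18417369 0.1825868
[ 214  193   80   47 2985] [0.5494862  0.05692634 0.1245    ] [0.58623246 0.10604128 0.1245    ]
flange centre [0.57382981 0.08186636] r 0.02403474529987265
t 5.83 tcp [0.5742 0.0818 0.1515] F [-0.8 -0.3 -1.4] w 0.0184 tilt [-0.0088 -0.001  -1.    ] y [ 0.26   0.966 -0.003]
tool shift cm [-0.24 -0.15  7.55]
turn to upright [-0.0032 -0.0082 -0.    ]
[array([0.5601, 0.0612, 0.1245]), array([0.5723, 0.1066, 0.1245])]
```

```bash
python3 - <<'E'
from h import *
z=cal('w2');g=cv2.cvtColor(z['p'],cv2.COLOR_RGB2GRAY);print(g[178:197,244:267])
for u in [(254,187),(254,182),(248,187),(261,187)]: print(u,onplane(z,u,.026))
E
```

```text
[[ 85  90 106 127 137 142 141 142 143 144 142 143 140 140 139 139 141 140
  141 142 141 144 149]
 [101 105 121 132 142 138 141 140 139 141 139 141 140 141 140 141 143 140
  140 140 141 144 150]
 [123 127 132 138 140 143 140 140 136 136 137 136 137 141 140 141 142 141
  142 141 141 143 147]
 [139 138 139 142 139 137 138 136 136 137 137 132 124 127 132 135 138 141
  141 140 140 139 149]
 [141 139 141 142 138 135 135 131 137 133 129 127 115 110 118 129 134 138
  140 144 142 140 143]
 [140 138 138 138 134 132 129 131 128 125 115 109 101  97 102 114 132 137
  141 142 141 140 140]
 [141 142 140 134 127 114 114 117 109 100  94  93  85  84  94 102 126 135
  143 140 140 141 141]
 [140 139 138 129 115  95  92  92  88  90  86  84  85  82  86  90 113 132
  135 141 142 139 141]
 [139 140 135 126 103  79  79  82  83  83  84  86  83  79  77  83 105 123
  137 140 142 142 141]
 [139 140 138 121 101  74  70  71  78  80  82  82  77  80  68  72  99 124
  135 140 136 141 141]
 [139 139 137 126  99  77  67  66  71  75  74  72  73  68  65  75 103 124
  137 142 142 142 139]
 [138 141 139 126 106  82  64  66
[... 227 characters left out ...]
128 140
  138 145 142 140 143]
 [136 135 133 134 127 119  99  86  72  67  68  69  65  76  95 114 126 136
  141 145 141 142 145]
 [126 118 115 116 115 109  98  84  68  70  64  63  65  75  86 103 115 119
  128 134 136 139 139]
 [ 98  92  87  88  89  85  77  76  70  68  66  66  68  74  69  79  83  96
  105 113 118 125 129]
 [ 78  71  72  70  74  70  68  64  69  68  75  74  76  74  73  69  68  75
   80  82  89  96 106]
 [ 75  74  75  78  78  78  74  75  79  76  79  77  77  77  80  83  77  72
   72  75  71  74  79]]
(254, 187) [0.57714326 0.08108161 0.026     ]
(254, 182) [0.57245846 0.08234393 0.026     ]
(248, 187) [0.57569458 0.07569081 0.026     ]
(261, 187) [0.57883299 0.08737012 0.026     ]
```

The hole's ellipse is centred near (254.4,187.8), which gives about (0.578, 0.081). That agrees with the top view to 1.5 mm, and the flange centre coincides with the TCP. I'll go down to just above the stone.

```bash
python3 -m pendant '[[-0.35,0,1,-0.003,-0.006,0],[0,0,2,0,0,0],[0,0,2,0,0,0],[0,0,0.8,0,0,0],[0,0,0,0,0,0]]'; python3 -m pendant '[[0,0,0,0,0,0],[0,0,0,0,0,0],[0,0,0,0,0,0],[0,0,0,0,0,0],[0,0,0,0,0,0]]'; python3 -c "
from h import *
plan([.5776,.0808,.074])"
```

```text
time_s: 6.45
tcp_pos: [0.5758, 0.0816, 0.0874]
tcp_rot: [[-0.966, 0.259, -0.005], [0.259, 0.966, 0.0], [0.005, -0.001, -1.0]]
ft_force: [-1.2, -0.2, -1.6]
width: 0.0184
time_s: 7.08
tcp_pos: [0.5775, 0.0816, 0.0899]
tcp_rot: [[-0.966, 0.259, -0.001], [0.259, 0.966, 0.001], [0.001, 0.0, -1.0]]
ft_force: [-0.6, 0.1, -1.5]
width: 0.0183
t 7.08 tcp [0.5775 0.0816 0.0899] F [-0.6  0.1 -1.5] w 0.0183 tilt [-9.e-04  5.e-04 -1.e+00] y [0.259 0.966 0.   ]
tool shift cm [-0.03 -0.07  1.59]
turn to upright [ 0.0003 -0.001   0.    ]
```

```bash
python3 -m pendant '[[0,-0.05,0.7,0,0,0],[0,0,0.4,0,0,0],[0,0,0.2,0,0,0],[0,0,0,0,0,0],[0,0,0,0,0,0]]'; python3 -c "
from h import *
plan([.5776,.0808,.072])"
```

```text
time_s: 7.7
tcp_pos: [0.577, 0.081, 0.0754]
tcp_rot: [[-0.966, 0.259, -0.002], [0.259, 0.966, 0.0], [0.002, -0.0, -1.0]]
ft_force: [1.3, -1.0, -1.6]
width: 0.0181
t 7.7 tcp [0.577  0.081  0.0754] F [ 1.3 -1.  -1.6] w 0.0181 tilt [-1.8e-03  5.0e-04 -1.0e+00] y [ 0.259  0.966 -0.   ]
tool shift cm [-0.06 -0.01  0.34]
turn to upright [-0.     -0.0019  0.    ]
```

Now down slowly in small steps, watching the force.

```bash
python3 -m pendant '[[-0.05,0,0.15,0,0,0],[0,0,0.1,0,0,0],[0,0,0.1,0,0,0],[0,0,0.1,0,0,0],[0,0,0.1,0,0,0]]'; python3 -c "
from h import *
plan([.5776,.0808,.058])"
```

```text
time_s: 8.32
tcp_pos: [0.5779, 0.0809, 0.07]
tcp_rot: [[-0.966, 0.259, -0.001], [0.259, 0.966, 0.001], [0.001, 0.0, -1.0]]
ft_force: [0.4, 0.1, -1.4]
width: 0.0184
t 8.32 tcp [0.5779 0.0809 0.07  ] F [ 0.4  0.1 -1.4] w 0.0184 tilt [-1.e-03  5.e-04 -1.e+00] y [0.259 0.966 0.   ]
tool shift cm [ 0.02 -0.02  1.2 ]
turn to upright [ 0.0002 -0.0011 -0.    ]
```

```bash
python3 -m pendant '[[0,0,0.1,0,0,0],[0,0,0.1,0,0,0],[0,0,0.1,0,0,0],[0,0,0.05,0,0,0],[0,0,0,0,0,0]]'; python3 -c "
from h import *
plan([.5776,.0808,.058])"
```

```text
time_s: 8.95
tcp_pos: [0.5776, 0.081, 0.0669]
tcp_rot: [[-0.966, 0.259, -0.002], [0.259, 0.966, 0.0], [0.002, -0.0, -1.0]]
ft_force: [-1.7, 0.0, -0.1]
width: 0.0183
t 8.95 tcp [0.5776 0.081  0.0669] F [-1.7  0.  -0.1] w 0.0183 tilt [-2.2e-03  5.0e-04 -1.0e+00] y [ 0.259  0.966 -0.   ]
tool shift cm [-0.01 -0.02  0.89]
turn to upright [-0.0001 -0.0022  0.    ]
```

The tip is about 3 mm below the stone's surface with a light sideways force of -1.7 N in x, so the taper is in the hole. I'll ease toward -x and continue.

```bash
python3 -m pendant '[[0.08,0,0,0,0,0],[0,0,0.08,0,0,0],[0,0,0.08,0,0,0],[0,0,0.08,0,0,0],[0,0,0,0,0,0]]'; python3 -c "
from h import *
plan([.5776,.0808,.058])"
```

```text
time_s: 9.57
tcp_pos: [0.5765, 0.0811, 0.0636]
tcp_rot: [[-0.966, 0.259, -0.003], [0.259, 0.966, 0.0], [0.003, -0.0, -1.0]]
ft_force: [-0.1, 0.4, -1.2]
width: 0.0183
t 9.57 tcp [0.5765 0.0811 0.0636] F [-0.1  0.4 -1.2] w 0.0183 tilt [-2.5e-03  4.0e-04 -1.0e+00] y [ 0.259  0.966 -0.   ]
tool shift cm [-0.12 -0.    0.56]
turn to upright [-0.0003 -0.0025 -0.    ]
```

In freely now, 6.5 mm deep with no load. I'll continue to the seat.

```bash
python3 -m pendant '[[0,0,0.1,0,0,0],[0,0,0.1,0,0,0],[0,0,0.1,0,0,0],[0,0,0.05,0,0,0],[0,0,0,0,0,0]]'; python3 -c "
from h import *
plan([.5776,.0808,.058])"
```

```text
time_s: 10.2
tcp_pos: [0.5764, 0.0811, 0.0597]
tcp_rot: [[-0.966, 0.259, -0.003], [0.259, 0.966, 0.0], [0.003, -0.0, -1.0]]
ft_force: [-0.2, 0.1, -2.0]
width: 0.0182
t 10.2 tcp [0.5764 0.0811 0.0597] F [-0.2  0.1 -2. ] w 0.0182 tilt [-2.6e-03  4.0e-04 -1.0e+00] y [ 0.259  0.966 -0.   ]
tool shift cm [-0.12 -0.    0.17]
turn to upright [-0.0003 -0.0026  0.    ]
```

```bash
python3 -m pendant '[[0,0,0.06,0,0,0],[0,0,0.04,0,0,0],[0,0,0.03,0,0,0],[0,0,0.0,0,0,0],[0,0,0,0,0,0]]'; python3 -c "
from h import *
plan([.5776,.0808,.058])"
```

```text
time_s: 10.82
tcp_pos: [0.5765, 0.0811, 0.0584]
tcp_rot: [[-0.966, 0.259, -0.003], [0.259, 0.966, 0.0], [0.003, -0.0, -1.0]]
ft_force: [-0.6, -0.8, -0.7]
width: 0.0181
t 10.82 tcp [0.5765 0.0811 0.0584] F [-0.6 -0.8 -0.7] w 0.0181 tilt [-2.5e-03  4.0e-04 -1.0e+00] y [ 0.259  0.966 -0.   ]
tool shift cm [-0.12 -0.    0.04]
turn to upright [-0.0002 -0.0026 -0.    ]
```

```bash
python3 -m pendant '[[0,0,0.04,0,0,0],[0,0,0.04,0,0,0],[0,0,0.03,0,0,0],[0,0,0.0,0,0,0],[0,0,0,0,0,0]]'; python3 -c "
from h import *
plan([.5776,.0808,.058])"
```

```text
time_s: 11.45
tcp_pos: [0.5765, 0.0812, 0.0578]
tcp_rot: [[-0.966, 0.259, -0.003], [0.259, 0.966, 0.0], [0.003, -0.0, -1.0]]
ft_force: [-1.2, -0.6, 0.1]
width: 0.0182
t 11.45 tcp [0.5765 0.0812 0.0578] F [-1.2 -0.6  0.1] w 0.0182 tilt [-2.7e-03  3.0e-04 -1.0e+00] y [ 0.259  0.966 -0.   ]
tool shift cm [-0.12 -0.01 -0.02]
turn to upright [-0.0004 -0.0027 -0.    ]
```

```bash
python3 -m pendant '[[0,0,0.05,0,0,0],[0,0,0.05,0,0,0],[0,0,0.05,0,0,0],[0,0,0.0,0,0,0],[0,0,0,0,0,0]]'; python3 -c "
from h import *
plan([.5776,.0808,.058])"
```

```text
time_s: 12.08
tcp_pos: [0.5766, 0.0811, 0.0578]
tcp_rot: [[-0.966, 0.259, -0.003], [0.259, 0.966, 0.0], [0.003, -0.001, -1.0]]
ft_force: [-3.1, -0.3, 3.8]
width: 0.0181
t 12.07 tcp [0.5766 0.0811 0.0578] F [-3.1 -0.3  3.8] w 0.0181 tilt [-3.2e-03  1.0e-04 -1.0e+00] y [ 0.259  0.966 -0.001]
tool shift cm [-0.11 -0.01 -0.02]
turn to upright [-0.0007 -0.0031  0.    ]
```

The post stopped at z 0.0578 against the expected 0.058 with a light reaction force, so it is seated. I'll release and rise.

```bash
python3 -m pendant '[[0,0,-0.03,0,0,0],[0,0,0,0,0,0],[0,0,0,0,0,0],[0,0,0,0,0,0],[0,0,0,0,0,0]]' 0 ; python3 -m pendant '[[0,0,-1,0,0,0],[0,0,-3,0,0,0],[0,0,-4,0,0,0],[0,0,-4,0,0,0],[0,0,-1,0,0,0]]' 0; python3 - <<'E'
from h import *
from workcell import viewer
plan([.4876,-.3148,.17])
for n in ["wrist","scene","top"]:
    c=viewer.get_calibration(n);p,d=viewer.read_camera(n)
    np.savez(f"pics/{n}3.npz",p=p,d=d,**{k:np.array(v) for k,v in c.items()})
    if n=="wrist": w=p
    if n=="scene": s=cv2.resize(p[140:260,190:350],(512,384),interpolation=2)
cv2.imwrite("pics/m3.png",cv2.resize(np.hstack([w,s]),(800,300))[:,:,::-1])
E
```

```text
time_s: 12.7
tcp_pos: [0.5779, 0.0811, 0.0577]
tcp_rot: [[-0.966, 0.259, 0.001], [0.259, 0.966, 0.0], [-0.0, 0.001, -1.0]]
ft_force: [-0.8, -0.1, 0.5]
width: 0.0853
time_s: 13.32
tcp_pos: [0.5774, 0.0811, 0.1927]
tcp_rot: [[-0.966, 0.259, -0.0], [0.259, 0.966, 0.0], [0.0, 0.0, -1.0]]
ft_force: [0.4, -0.6, 0.4]
width: 0.0852
t 13.32 tcp [0.5774 0.0811 0.1927] F [ 0.4 -0.6  0.4] w 0.0852 tilt [-1.e-04  4.e-04 -1.e+00] y [0.259 0.966 0.   ]
tool shift cm [ -1.58 -40.57   2.26]
turn to upright [ 0.0004 -0.0002  0.    ]
```

View pics/m3.png

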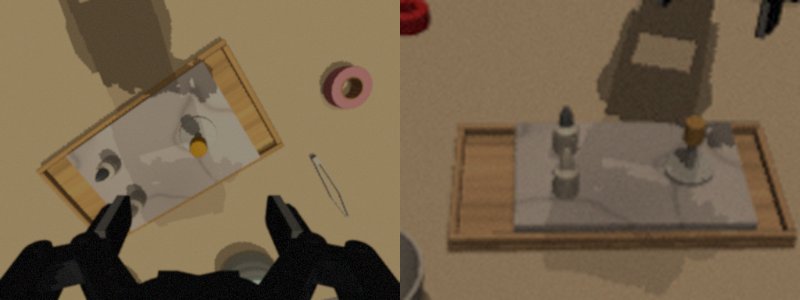

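The post stands upright in the slab with its flange flat (knob at (199,148) in the wrist half, (694,130) in the scene half), and both glue bottles are still standing. Next is the white roll.

```bash
python3 -m pendant '[[0,-6,0,0,0,0],[0,-6.2,0,0,0,0],[0,-6.2,0,0,0,0],[0,-6.2,0,0,0,0],[0,-6.2,0,0,0,0]]' 0 ; python3 -m pendant '[[-0.5,-6,0,0,0,0],[-0.5,-5,0,0,0,0],[-0.5,-1,0,0,0,0],[0,0,0,0,0,0],[0,0,0,0,0,0]]' 0; python3 - <<'E'
from h import *
from workcell import viewer
plan([.4876,-.3148,.0])
c=viewer.get_calibration("wrist");p,d=viewer.read_camera("wrist")
np.savez("pics/w4.npz",p=p,d=d,**{k:np.array(v) for k,v in c.items()});cv2.imwrite("pics/w4.png",p[:,:,::-1])
z=cal('w4');print(z['origin'])
hsv=cv2.cvtColor(p,cv2.COLOR_RGB2HSV)
m=(hsv[...,1]<60)&(hsv[...,2]>90)
c,st,l=centroid(m,(0,0,512,260));print(c,st)
cn=max(cv2.findContours(l.astype(np.uint8),0,2)[0],key=len);e=cv2.fitEllipse(cn);print(e,onplane(z,e[0],.015))
plan(onplane(z,e[0],.015))
E
```

```text
time_s: 14.1
tcp_pos: [0.49, -0.2164, 0.1759]
tcp_rot: [[-0.968, 0.25, -0.024], [0.25, 0.968, 0.007], [0.025, 0.0, -1.0]]
ft_force: [1.0, 0.3, 0.0]
width: 0.0854
time_s: 14.72
tcp_pos: [0.4678, -0.3383, 0.1637]
tcp_rot: [[-0.966, 0.255, -0.037], [0.254, 0.967, 0.02], [0.041, 0.01, -0.999]]
ft_force: [0.4, -0.2, 0.3]
width: 0.0853
t 14.72 tcp [ 0.4678 -0.3383  0.1637] F [ 0.4 -0.2  0.3] w 0.0853 tilt [-0.037   0.0196 -0.9991] y [0.255 0.967 0.01 ]
tool shift cm [-1.98  2.62 16.33]
turn to upright [ 0.0096 -0.0407 -0.    ]
[ 0.39278313 -0.3197877   0.30966237]
[280.55791389 197.20012129] [ 253  171   56   54 1649]
((280.5675354003906, 197.63790893554688), (52.52268981933594, 54.78318405151367), 73.42491912841797) [ 0.49151852 -0.31450409  0.015     ]
t 14.78 tcp [ 0.4679 -0.3381  0.1638] F [ 0.3  1.1 -0.6] w 0.0851 tilt [-0.037   0.0195 -0.9991] y [0.255 0.967 0.009]
tool shift cm [-2.29  2.75 14.82]
turn to upright [ 0.0095 -0.0407 -0.    ]
```

View pics/w4.png

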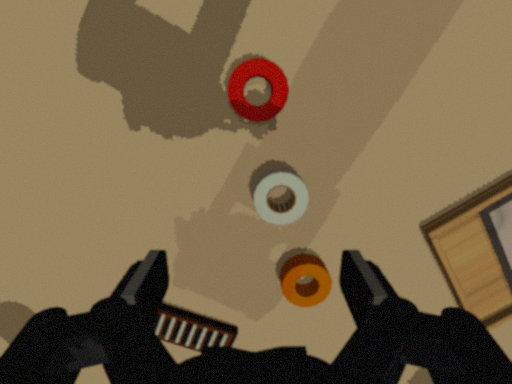

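The wrist view shows the white roll at (281,198), red at (258,90) and orange at (305,280); all are clear of the jaws. Roll position is about (0.4885, -0.3147), which matches the top view. I'll straighten up, centre and descend partway.

```bash
python3 -m pendant '[[-0.7,1.4,0,0.0095,-0.041,0],[-0.7,1.4,0,0,0,0],[0,0,2.5,0,0,0],[0,0,3,0,0,0],[0,0,2.5,0,0,0]]' 0 ; python3 -m pendant '[[0,0,0,0,0,0],[0,0,0,0,0,0],[0,0,0,0,0,0],[0,0,0,0,0,0],[0,0,0,0,0,0]]' 0; python3 - <<'E'
from h import *
plan([.4885,-.3147,.0])
E
```

```text
time_s: 15.4
tcp_pos: [0.4943, -0.3092, 0.0858]
tcp_rot: [[-0.969, 0.246, 0.006], [0.246, 0.969, -0.004], [-0.007, -0.003, -1.0]]
ft_force: [0.5, -0.4, -0.7]
width: 0.0855
time_s: 16.02
tcp_pos: [0.4962, -0.3078, 0.0882]
tcp_rot: [[-0.97, 0.243, 0.007], [0.243, 0.97, -0.005], [-0.008, -0.003, -1.0]]
ft_force: [-0.4, -0.6, -0.1]
width: 0.0852
t 16.02 tcp [ 0.4962 -0.3078  0.0882] F [-0.4 -0.6 -0.1] w 0.0852 tilt [ 0.0072 -0.0053 -1.    ] y [ 0.243  0.97  -0.003]
tool shift cm [ 0.65 -0.83  8.81]
turn to upright [-0.0034  0.0082 -0.    ]
```

```bash
python3 -m pendant '[[0.6,-0.8,1,-0.0034,0.008,0],[0,0,1.5,0,0,0],[0,0,0,0,0,0],[0,0,0,0,0,0],[0,0,0,0,0,0]]' 0 ; python3 - <<'E'
from h import *
from workcell import viewer
plan([.4885,-.3147,.0])
c=viewer.get_calibration("wrist");p,d=viewer.read_camera("wrist")
np.savez("pics/w5.npz",p=p,d=d,**{k:np.array(v) for k,v in c.items()})
z=cal('w5');hsv=cv2.cvtColor(p,cv2.COLOR_RGB2HSV)
c,st,l=centroid((hsv[...,1]<60)&(hsv[...,2]>90),(0,0,512,384));print(c,st)
# hole of ring, top edge: inner contour
cs,hi=cv2.findContours(l.astype(np.uint8),cv2.RETR_CCOMP,2)
for q,h in zip(cs,hi[0]):
    if len(q)>20:
        e=cv2.fitEllipse(q);print('inner' if h[3]>=0 else 'outer',np.round(e[0],1),np.round(e[1],1),onplane(z,e[0],.025))
E
```

```text
time_s: 16.65
tcp_pos: [0.4872, -0.3146, 0.0607]
tcp_rot: [[-0.97, 0.244, -0.001], [0.244, 0.97, 0.001], [0.002, 0.001, -1.0]]
ft_force: [0.6, -0.3, -0.1]
width: 0.0857
t 16.65 tcp [ 0.4872 -0.3146  0.0607] F [ 0.6 -0.3 -0.1] w 0.0857 tilt [-0.0014  0.0012 -1.    ] y [0.244 0.97  0.001]
tool shift cm [-0.14  0.02  6.07]
turn to upright [ 0.0008 -0.0017 -0.    ]
[254.04214781 224.71622402] [ 213  186   84   78 3464]
outer [254.2 225. ] [75.8 83.2] [ 0.4879567  -0.31428329  0.025     ]
inner [254. 227.] [43.1 47.2] [ 0.48932865 -0.3147264   0.025     ]
```

```bash
python3 -m pendant '[[-0.15,0,1.5,0,0,0],[0,0,2,0,0,0],[0,0,1.2,0,0,0],[0,0,0.4,0,0,0],[0,0,0,0,0,0]]' 0 ; python3 -c "
from h import *
plan([.489,-.3146,.003])"
```

```text
time_s: 17.32
tcp_pos: [0.4884, -0.3144, 0.0052]
tcp_rot: [[-0.97, 0.244, -0.002], [0.244, 0.97, 0.002], [0.003, 0.001, -1.0]]
ft_force: [-0.4, -0.7, 0.6]
width: 0.0852
t 17.32 tcp [ 0.4884 -0.3144  0.0052] F [-0.4 -0.7  0.6] w 0.0852 tilt [-0.0025  0.0021 -1.    ] y [0.244 0.97  0.001]
tool shift cm [-0.07 -0.01  0.22]
turn to upright [ 0.0015 -0.0029  0.    ]
```

```bash
python3 -m pendant '[[-0.06,0,0.15,0,0,0],[0,0,0,0,0,0],[0,0,0,0,0,0],[0,0,0,0,0,0],[0,0,0,0,0,0]]' 1 25 ; python3 -m pendant '[[0,0,0,0,0,0],[0,0,-0.5,0,0,0],[0,0,-1,0,0,0],[0,0,-1,0,0,0],[0,0,0,0,0,0]]'; python3 -c "
from h import *
plan([.5766,.0811,.16])"
```

```text
time_s: 17.95
tcp_pos: [0.4901, -0.3155, 0.0055]
tcp_rot: [[-0.97, 0.244, 0.0], [0.244, 0.97, -0.0], [-0.0, -0.0, -1.0]]
ft_force: [0.1, -0.6, -1.1]
width: 0.0557
time_s: 18.58
tcp_pos: [0.4905, -0.3158, 0.033]
tcp_rot: [[-0.97, 0.244, 0.001], [0.244, 0.97, -0.001], [-0.001, -0.001, -1.0]]
ft_force: [-0.1, 0.5, -1.1]
width: 0.0551
t 18.57 tcp [ 0.4905 -0.3158  0.033 ] F [-0.1  0.5 -1.1] w 0.0551 tilt [ 1.1e-03 -9.0e-04 -1.0e+00] y [ 0.244  0.97  -0.001]
tool shift cm [  1.3   40.58 -12.72]
turn to upright [-0.0006  0.0013 -0.    ]
```

The roll is gripped at width 55.7 mm. I'll lift high, then cross.

```bash
python3 -m pendant '[[0,0,-3,0,0,0],[0,0,-3.5,0,0,0],[0,0,-3.5,0,0,0],[0,2,-1,0,0,0],[0,4,0,0,0,0]]' ; python3 -m pendant '[[0,5,0,0,0,0],[0,5,0,0,0,0],[0,5,0,0,0,0],[0,5,0,0,0,0],[0,5,0,0,0,0]]'; python3 -c "
from h import *
plan([.5766,.0811,.16])"
```

```text
time_s: 19.2
tcp_pos: [0.5043, -0.256, 0.145]
tcp_rot: [[-0.969, 0.248, -0.0], [0.248, 0.969, 0.001], [0.001, 0.001, -1.0]]
ft_force: [-1.3, 0.5, -1.1]
width: 0.0553
time_s: 19.82
tcp_pos: [0.5631, 0.0, 0.1388]
tcp_rot: [[-0.969, 0.248, -0.008], [0.248, 0.969, 0.006], [0.01, 0.004, -1.0]]
ft_force: [0.4, -0.3, -0.3]
width: 0.0556
t 19.82 tcp [0.5631 0.     0.1388] F [ 0.4 -0.3 -0.3] w 0.0556 tilt [-0.0085  0.0062 -0.9999] y [0.248 0.969 0.004]
tool shift cm [ 0.72  8.2  -2.08]
turn to upright [ 0.0039 -0.0097  0.    ]
```

```bash
python3 -m pendant '[[0.4,4,-0.4,0.004,-0.01,0],[0.3,2.5,0,0,0,0],[0,0.5,0,0,0,0],[0,0,0,0,0,0],[0,0,0,0,0,0]]' ; python3 - <<'E'
from h import *
from workcell import viewer
plan([.5766,.0811,.1])
for n in ["wrist","scene"]:
    c=viewer.get_calibration(n);p,d=viewer.read_camera(n)
    np.savez(f"pics/{n}6.npz",p=p,d=d,**{k:np.array(v) for k,v in c.items()})
    if n=="wrist":w=p
cv2.imwrite("pics/m6.png",cv2.resize(np.hstack([w,cv2.resize(p[100:250,210:410],(512,384),interpolation=2)]),(800,300))[:,:,::-1])
E
```

```text
time_s: 20.45
tcp_pos: [0.5685, 0.0781, 0.1366]
tcp_rot: [[-0.971, 0.241, -0.01], [0.241, 0.971, 0.001], [0.01, -0.002, -1.0]]
ft_force: [-0.9, 0.1, -0.4]
width: 0.0552
t 20.45 tcp [0.5685 0.0781 0.1366] F [-0.9  0.1 -0.4] w 0.0552 tilt [-9.9e-03  7.0e-04 -1.0e+00] y [ 0.241  0.971 -0.002]
tool shift cm [-0.75  0.49  3.65]
turn to upright [-0.0017 -0.0097 -0.    ]
```

View pics/m6.png

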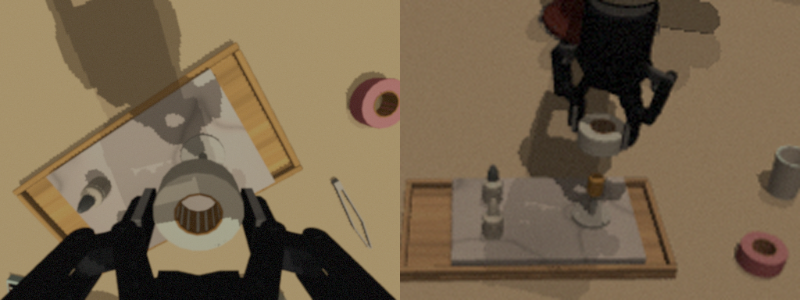

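The wrist half shows the roll level in the jaws, with its ring centred near (198,206). The scene half shows it above the post, whose knob is at (597,185). I'll work out the roll's offset from the TCP.

```bash
python3 - <<'E'
from h import *
from workcell import env
z=cal('wrist6');d=z['d'];h=.1366-.0055+.025
# world points of every pixel from depth; keep those at roll-top height
v,u=np.mgrid[195:325,190:325];uv=np.c_[u.ravel(),v.ravel()].astype(float)
q=cv2.undistortPoints(uv[:,None],z['intrinsics'],z['distortion'])[:,0]
P=z['origin']+(np.c_[q,np.ones(len(q))]*d[195:325,190:325].ravel()[:,None])@z['orientation'].T
k=abs(P[:,2]-h)<.004;T=P[k];s=env.sense()
R=s['tcp_rot'];L=(T-[.5685,.0781,.1366])@R
r=np.hypot(L[:,0],L[:,1]);L=L[r<.032];print(len(L))
i=cv2.minEnclosingCircle(L[:,:2].astype(np.float32));print('outer circle in tool',i, 'median z',np.median(P[k][:,2]))
print('x range',np.percentile(L[:,0],[1,99]),'y range',np.percentile(L[:,1],[1,99]))
E
```

```text
8045
outer circle in tool ((0.00199224054813385, 5.964834599581081e-06), 0.03134007379412651) median z 0.15709265949305037
x range [-0.02516871  0.02725886] y range [-0.0275296   0.02803144]
```

```bash
python3 -m pendant '[[-0.8,0.45,0,-0.002,-0.0097,0],[0,0,0,0,0,0],[0,0,0,0,0,0],[0,0,0.5,0,0,0],[0,0,0,0,0,0]]' ; python3 -c "
from h import *
plan([.5773,.0808,.1])"
```

```text
time_s: 21.18
tcp_pos: [0.5786, 0.0789, 0.1316]
tcp_rot: [[-0.97, 0.244, 0.002], [0.244, 0.97, 0.0], [-0.002, 0.001, -1.0]]
ft_force: [0.2, 0.8, -0.8]
width: 0.0554
t 21.18 tcp [0.5786 0.0789 0.1316] F [ 0.2  0.8 -0.8] w 0.0554 tilt [ 1.6e-03  2.0e-04 -1.0e+00] y [0.244 0.97  0.001]
tool shift cm [0.18 0.15 3.16]
turn to upright [0.0006 0.0015 0.    ]
```

Next, down to just above the knob. Its top is at 0.089, which the roll's bottom meets at TCP z of about 0.0945.

```bash
python3 -m pendant '[[0.17,0.15,1,0.0006,0.0015,0],[0,0,1,0,0,0],[0,0,0.8,0,0,0],[0,0,0,0,0,0],[0,0,0,0,0,0]]' ; python3 -c "
from h import *
plan([.5773,.0808,.1])"
```

```text
time_s: 21.8
tcp_pos: [0.5765, 0.081, 0.1005]
tcp_rot: [[-0.97, 0.244, -0.002], [0.244, 0.97, -0.0], [0.002, -0.0, -1.0]]
ft_force: [1.4, -0.0, -0.3]
width: 0.0551
t 21.8 tcp [0.5765 0.081  0.1005] F [ 1.4 -0.  -0.3] w 0.0551 tilt [-0.0019 -0.     -1.    ] y [ 0.244  0.97  -0.   ]
tool shift cm [-0.09 -0.    0.05]
turn to upright [-0.0005 -0.0019  0.    ]
```

```bash
python3 -m pendant '[[-0.08,0,0.3,0,0,0],[0,0,0.3,0,0,0],[0,0,0.3,0,0,0],[0,0,0.3,0,0,0],[0,0,0,0,0,0]]' ; python3 -c "
from h import *
plan([.5773,.0808,.0365])"
```

```text
time_s: 22.42
tcp_pos: [0.5779, 0.0808, 0.0885]
tcp_rot: [[-0.97, 0.244, -0.0], [0.244, 0.97, -0.0], [0.0, -0.0, -1.0]]
ft_force: [-0.4, 0.4, 0.3]
width: 0.0552
t 22.43 tcp [0.5779 0.0808 0.0885] F [-0.4  0.4  0.3] w 0.0552 tilt [-4.e-04 -0.e+00 -1.e+00] y [ 0.244  0.97  -0.   ]
tool shift cm [ 0.05 -0.01  5.2 ]
turn to upright [-0.0001 -0.0004  0.    ]
```

The roll is over the knob without contact, so I'll continue down.

```bash
python3 -m pendant '[[0.03,0,0.6,0,0,0],[0,0,0.7,0,0,0],[0,0,0.7,0,0,0],[0,0,0.6,0,0,0],[0,0,0,0,0,0]]' ; python3 -c "
from h import *
plan([.5773,.0808,.0365])"
```

```text
time_s: 23.05
tcp_pos: [0.5771, 0.0808, 0.0601]
tcp_rot: [[-0.97, 0.244, -0.001], [0.244, 0.97, -0.0], [0.001, -0.0, -1.0]]
ft_force: [0.5, 0.1, -0.8]
width: 0.0552
t 23.05 tcp [0.5771 0.0808 0.0601] F [ 0.5  0.1 -0.8] w 0.0552 tilt [-0.0015 -0.     -1.    ] y [ 0.244  0.97  -0.   ]
tool shift cm [-0.02  0.    2.36]
turn to upright [-0.0004 -0.0014 -0.    ]
```

```bash
python3 -m pendant '[[0,0,0.6,0,0,0],[0,0,0.6,0,0,0],[0,0,0.5,0,0,0],[0,0,0.2,0,0,0],[0,0,0,0,0,0]]' ; python3 -c "
from h import *
plan([.5773,.0808,.0365])"
```

```text
time_s: 23.68
tcp_pos: [0.5773, 0.0809, 0.04]
tcp_rot: [[-0.97, 0.244, -0.001], [0.244, 0.97, -0.0], [0.001, -0.0, -1.0]]
ft_force: [0.6, 0.1, 0.0]
width: 0.0556
t 23.68 tcp [0.5773 0.0809 0.04  ] F [0.6 0.1 0. ] w 0.0556 tilt [-0.001 -0.    -1.   ] y [ 0.244  0.97  -0.   ]
tool shift cm [ 0.   -0.01  0.35]
turn to upright [-0.0003 -0.001   0.    ]
```

```bash
python3 -m pendant '[[0,0,0.12,0,0,0],[0,0,0.1,0,0,0],[0,0,0.07,0,0,0],[0,0,0.05,0,0,0],[0,0,0,0,0,0]]' ; python3 -c "
from h import *
plan([.5773,.0808,.0365])"
```

```text
time_s: 24.3
tcp_pos: [0.5778, 0.0809, 0.037]
tcp_rot: [[-0.97, 0.244, 0.0], [0.244, 0.97, -0.0], [-0.0, 0.0, -1.0]]
ft_force: [0.1, -0.1, -0.8]
width: 0.0552
t 24.3 tcp [0.5778 0.0809 0.037 ] F [ 0.1 -0.1 -0.8] w 0.0552 tilt [ 1.e-04 -0.e+00 -1.e+00] y [0.244 0.97  0.   ]
tool shift cm [ 0.05 -0.02  0.05]
turn to upright [0.     0.0001 0.    ]
```

```bash
python3 -m pendant '[[0,0,0.04,0,0,0],[0,0,0,0,0,0],[0,0,0,0,0,0],[0,0,0,0,0,0],[0,0,0,0,0,0]]'; python3 -m pendant '[[0,0,0,0,0,0],[0,0,0,0,0,0],[0,0,0,0,0,0],[0,0,0,0,0,0],[0,0,-0.3,0,0,0]]' 0 ; python3 -m pendant '[[0,0,-1,0,0,0],[0,0,-3,0,0,0],[0,0,-4,0,0,0],[0,0,-4,0,0,0],[0,0,-3,0,0,0]]' 0; python3 - <<'E'
from h import *
from workcell import viewer
plan([.5773,.0808,.0365])
I=[]
for n in ["wrist","scene","top"]:
    c=viewer.get_calibration(n);p,d=viewer.read_camera(n)
    np.savez(f"pics/{n}7.npz",p=p,d=d,**{k:np.array(v) for k,v in c.items()});I.append(p)
a=cal('top0')['p']
m=np.vstack([np.hstack([I[0],cv2.resize(I[1][130:250,210:370],(512,384),interpolation=2)]),np.hstack([I[1],I[2]])])
cv2.imwrite("pics/m7.png",cv2.resize(m,(800,600),interpolation=cv2.INTER_AREA)[:,:,::-1])
E
```

```text
time_s: 24.92
tcp_pos: [0.5779, 0.0809, 0.0367]
tcp_rot: [[-0.97, 0.244, 0.0], [0.244, 0.97, -0.0], [-0.0, 0.0, -1.0]]
ft_force: [-1.1, -0.2, -0.5]
width: 0.0551
time_s: 25.55
tcp_pos: [0.5779, 0.0809, 0.0398]
tcp_rot: [[-0.97, 0.244, 0.0], [0.244, 0.97, -0.0], [-0.0, 0.0, -1.0]]
ft_force: [0.5, -0.3, -0.3]
width: 0.0852
time_s: 26.18
tcp_pos: [0.5763, 0.0808, 0.1942]
tcp_rot: [[-0.97, 0.244, -0.004], [0.244, 0.97, -0.0], [0.004, -0.001, -1.0]]
ft_force: [-0.0, -0.9, 0.4]
width: 0.0854
t 26.18 tcp [0.5763 0.0808 0.1942] F [-0.  -0.9  0.4] w 0.0854 tilt [-3.7e-03 -1.0e-04 -1.0e+00] y [ 0.244  0.97  -0.001]
tool shift cm [-0.16  0.04 15.77]
turn to upright [-0.001  -0.0036  0.    ]
```

View pics/m7.png

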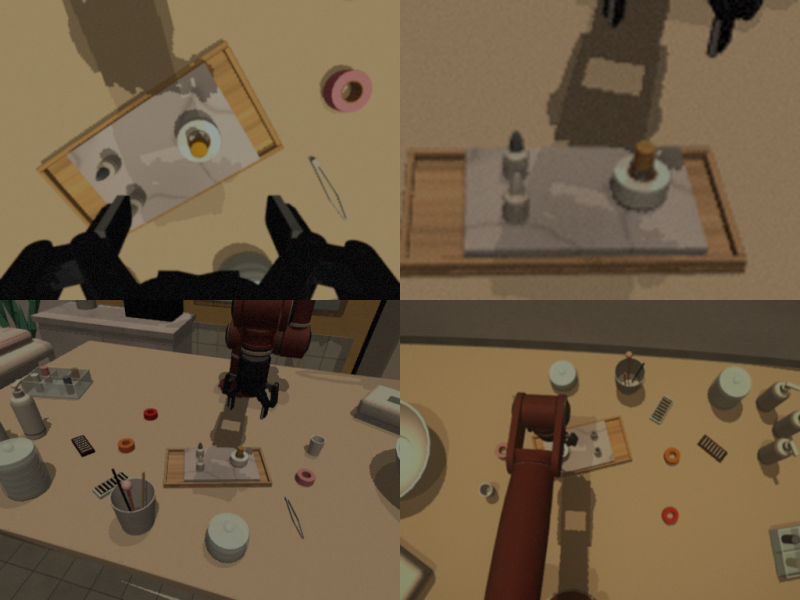

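The white roll lies around the post (wrist quadrant (199,141), scene crop (640,182)), the knob sticks up through it, and the cup and bottles are still standing. I'll check the heights and tilt by depth, then hand in.

```bash
python3 - <<'E'
from h import *
from workcell import env
z=cal('wrist7');d=z['d'];v,u=np.mgrid[140:215,215:295]
q=cv2.undistortPoints(np.c_[u.ravel(),v.ravel()].astype(float)[:,None],z['intrinsics'],z['distortion'])[:,0]
P=z['origin']+(np.c_[q,np.ones(len(q))]*d[140:215,215:295].ravel()[:,None])@z['orientation'].T
k=P[abs(P[:,2]-.056)<.005];A=np.c_[k[:,:2]-k[:,:2].mean(0),np.ones(len(k))]
for _ in range(2):
    f=np.linalg.lstsq(A,k[:,2],rcond=None)[0];g=abs(A@f-k[:,2])<.002;A,k=A[g],k[g]
print('roll top z',f[2],'tilt',f[:2],len(k),'centre',k.mean(0));t=P[P[:,2]>.075];print('knob top',np.percentile(t[:,2],[50,90,98]),t.mean(0))
sl=P[(P[:,2]<.032)];print('slab z',np.median(sl[:,2]))
E
```

```text
roll top z 0.05584136889177727 tilt [ 4.14923048e-05 -3.92339493e-04] 1697 centre [0.57485639 0.08175599 0.05584508]
knob top [0.08873801 0.08985899 0.33710811] [0.57142445 0.08237302 0.10142124]
slab z 0.0259884403153747
```

```bash
python3 -c "
from workcell import env
print(env.sign_off())"
```

```text
the job is handed in; nothing more can be done
None
```

The tape stand is back together and handed in at about 26 s of the 72 s allowed. The post is seated in the slab's hole, and the white roll lies flat on its flange.

- **Post:** I spotted the hole as a dark dot in the camera images, lowered the pin onto it and eased it in by small force readings. It needed almost no sliding over the marble. The highest reading on the way down was about 4 N, at the final seat.
- **Roll:** I gripped the white roll, not the orange, red or pink ones, and slipped it over the knob. No contact force showed in the readings.
- **Last checks:** By depth image the slab's top is at 26.0 mm, the roll's top is at 55.8 mm (56 expected) with almost no tilt, and the knob's top is at about 89 mm (89 expected). The last pictures show the cup and both glue bottles standing. The pink roll, tiles and tweezers look where they were, but I did not measure their positions again.
- **Disagreements:** The hole estimates from the top and wrist cameras differed by 1–2 mm. The taper touched lightly at first, until I shifted about 1 mm. No check failed.

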